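# Turn a slide carrier over with a thin lifter

## Task

The slide carrier lies window frame down on the low bed of the turning plate. Take the thin lifter by its handle, work its blade under the carrier's near edge, and tip the carrier over the step so that it lies window frame up on the landing; then push it with the lifter squarely home against the fence and press it there with about 8 N for one second to bed it, and stand the lifter back upright on the table, off the turning plate. Never touch the carrier with the gripper, never press or push with the lifter harder than 20 N, and leave the things around undisturbed.

Things in the scene. Friction and masses are not known exactly. Their poses are not given: they have to be found in the camera images.
- turning_plate: Aluminium turning plate 200 x 90 mm, fixed. Origin on the table below the step, midway across; +x runs from the bed over the step to the fence (away from the robot, yawed to its right), z up. Bed: x -100 to 0 mm, top 6 mm above the table. Landing: x 0 to 100 mm, top 12 mm up. y -45 to +45 mm; two screw ears to y +-64 at x 30 to 60 mm, 10 mm high. On the landing's far end sits the fence (see step).
- step (a point): Middle of the foot of the step, a plain 6 mm upright face between bed and landing: x = 0, y = 0 on the turning plate, 6 mm above the table; same axes. The fence is a bar 10 x 90 mm, 10 mm high, right across the landing, clamped by two screws (3 mm heads on top) with its near face anywhere from 76 to 92 mm beyond the step: its setting is not reported, find it by feel or by sight. It does not yield.
- carrier: Dark steel slide carrier, 50 to 100 g: plate 64 (x) x 50 (y) x 6 (z) mm; origin at its centre. A raised square window frame, 40 x 40 mm outside, 3.5 mm high, is in the middle of its -z face; the +z face is plain. It starts frame down on the bed, far (+x) edge 3 to 10 mm short of the step; its near and far rims overhang the frame by 12 mm, 3.5 mm above the bed. Turned over, its z points down.
- lifter: Steel lifter, 120 g, standing free on its flat sole. Origin under the sole, on the handle's axis; z up the handle, x to the blade's tip. Sole and blade: one flat strip 2 mm thick, 28 mm wide, x -22 to +62 mm. Upright handle: foot 22 x 24 mm, 10 mm high; neck 12 x 14 mm; black grip 16 (x) x 20 (y) mm from 50 to 102 mm above the sole.
- lifter_grip (a point): Centre of the lifter's black grip, 76 mm above the sole. Axes as the lifter.
- lifter_tip (a point): Middle of the blade's tip edge, on its underside (62 mm ahead of the handle's axis). Axes as the lifter.
- sensor_head: Black round sensor head, 60 mm across, 22 mm high; bystander. Origin under its centre.
- lens_case: Black round lens case, 39 mm across, 16 mm high; bystander. Origin under its centre.
- lens_tube_short: Black short lens tube, 30 mm across, 30 mm high; bystander. Origin under its centre.
Not all that is in view belongs to the job. There is more than one size of the carrier; the one meant has the size given above.

How it is judged:
By the outcome, as a careful person would: the job done as asked, in the order asked, and still so for the second after the job is handed in, with the robot touching nothing.
It also fails if it takes over 72 s, if anything falls off the work surface, if the arm or the gripper's body presses on something with over 40 N, if the wrist force passes 120 N, or if a joint passes its speed limit or range.

## Robot

A 6-joint arm with a two-finger parallel gripper is mounted at the origin on a cart in front of the work surface, level with it; the furniture and walls round the work are solid. World frame = base frame: x ahead of the robot, y to its left, z up, the work surface at z = 0. Lengths are in m, angles in rad, forces in N, time in s.
With the tool pointing down it reaches from about 0.35 to 0.85 m from the base axis. Payload 8.1 kg.
Tool frame: the origin (TCP) lies at the very end of the fingers, on their centre line; the grasp point (between the pads) lies 19 mm behind it; z points along the fingers, y is the direction in which the jaws open and shut (so a half turn about z gives the same grasp; the last joint's range is limited). The gripper opens to 93 mm and grips with 3 to 60 N. Pads are 15 mm wide; open, the fingers measure 128 mm over their backs; the gripper's body (75 mm by 188 mm) begins 65 mm behind the grasp point.
Start: joints at [-0.085, 0.13, 1.488, -0, 1.523, -0.085], TCP at [0.6, 0, 0.219] pointing down, gripper open.
Joint ranges: [-2.96, 2.96], [-0.89, 2.26], [0.02, 2.5], [-1.34, 4.48], [0, 2.73], [-2.66, 2.66]. Speed limits (rad/s): [2.39, 2.39, 2.79, 3.14, 3.14, 3.14].

## Interface

Orientations are given as a rotation vector (axis times angle).
In Python, from plant import * gives the robot as it stands.
- The arm moves only by the tool apply_moves, never from a script. Its argument "commands" is one flat list of numbers, 7 for each row, row after row: the shift along the world's x, y, z in cm, then the turn, a rotation vector about the world's x, y, z in rad, then the finger opening in cm, from 0 to 9.3. A call has 1 to 8 rows; each row shifts and turns the pose as measured when the row begins; what a row does not reach is not made up. A row lasts 1/8 s, in which the tool goes at most 62.5 mm and 10.7 degrees, less where a joint would pass 70% of its speed; a pose out of reach is approached as far as the arm can. A call with a gripper value outside its range is refused whole. The fingers move at their own pace and stop on an object; "squeeze" is the grip in N (left out, the last holds). Time passes only in rows, so rows that do not move let the fingers close. It gives the time, the measured TCP pose, the force and the opening at its end, in the units of the state.
- read_state(): the state, without advancing time (a new reading comes with each control period).
- read_camera(name): name is "scene" or "side" or "wrist"; returns (picture, depth): 480x640x3 uint8, blue, green, red; 480x640 float32, m along the optical axis (not along the pixel's ray), 0 where there is no reading.
- camera_model(name): a dict with "intrinsics" (3x3 intrinsics, pixels), "R" (3x3) and "t" (3): a world point X has camera coordinates R X + t. Camera axes: x right, y down, z forward; pixel columns grow to the right and rows downward; lengths in m; the calibration is good to about 2 mm. A picture is of the moment at which its call begins: read the wrist's pose just before it. camera_model takes no time and is no camera call; for the wrist camera it gives the pose at the moment of the call.
- close_job(): hands the job in, once; it reports no verdict.
Trained networks look in the newest picture that a camera, given by its name, has taken for a name from the list of things; names that differ only in an ending like _2 or _b are one class to them, and where a whole thing is asked for, a point or a joint stands for the part that bears it (a point fixed in the world has none). Each returns a list of dicts, best first, with "conf" (0 to 1); they miss things now and then, are a little off and sometimes report something else, mostly with a low value. They report only what shows in the picture. A call takes as long as a camera call. They do not tell look-alikes from the thing itself.
- find_in(query, camera): "point" ([x, y, z] in m, in the coordinates of the camera as it stood for that picture, good to about 4 mm: the middle of the surface that is visible of it).
- cut_out(query, camera): "mask" (480x640 bool, what is visible of it).
- spot_point(query, camera): "point" ([x, y, z] in m, in the coordinates of the camera as it stood for that picture, good to about 4 mm: a listed point, or the origin of a listed thing).
The state is a dict: "t": time; "q": joint angles; "dq": joint speeds; "joint_torque": joint torques, N m; "tool_pos": TCP position; "orientation": TCP orientation; "force": force on the tool from outside, world axes, zero at the start; "wrist_torque": the same for the moment, N m; "opening": finger opening in m.
Only numpy, scipy, OpenCV 4.12 (cv2) and the standard library are available. Lean on these libraries where they do the work, as an engineer would, in place of code of your own. Each camera call takes 0.05 s, during which the arm holds its last target. There are 200 camera calls.

## Working session

There is one attempt and no reset: what is moved stays moved. The work goes in short steps, Python scripts to look and compute and a tool call to move; the robot and the scene stay as the last step left them, time stands still between calls to the robot, and variables do not carry over. Pictures are saved under pics/ and viewed, about 8 in all and at most 12, crops included, and the job is handed in when it is done.

Besides the shell and the picture viewer there is one more tool, called after "Call:" by a JSON object that holds its "name" and its "arguments". apply_moves: Moves the arm, as the interface text tells. Its arguments: {"type":"object","properties":{"commands":{"type":"array"},"squeeze":{"type":"number"}},"required":["commands"]}

```bash
ls; mkdir -p pics; cat > h.py <<'E'
from plant import *
import numpy as np, cv2
from scipy.spatial.transform import Rotation as Ro
def w(p,cam,m=None):
    m=m or camera_model(cam); return np.array(m["R"]).T@(np.array(p)-np.array(m["t"]))
def px(P,m):
    c=np.array(m["R"])@np.array(P)+np.array(m["t"]); k=np.array(m["intrinsics"])@c; return k[:2]/k[2]
def cloud(d,m):
    K=np.array(m["intrinsics"]);v,u=np.mgrid[:480,:640]
    c=np.stack([(u-K[0,2])/K[0,0]*d,(v-K[1,2])/K[1,1]*d,d],-1)
    return (c-np.array(m["t"]))@np.array(m["R"])
E
python3 - <<'E'
from h import *
s=read_state();print(s["t"],s["tool_pos"],s["orientation"],s["force"],s["opening"])
for c in ["scene","side","wrist"]:
    m=camera_model(c);im,d=read_camera(c);cv2.imwrite(f"pics/{c}0.png",im)
    np.savez(f"{c}0.npz",im=im,d=d)
    print(c,"pos",-np.array(m["R"]).T@np.array(m["t"]))
    for q in ["carrier","lifter","lifter_tip","lifter_grip","step","turning_plate","sensor_head","lens_case","lens_tube_short"]:
        try:
            for r in spot_point(q,c)[:3]: print(q,round(r["conf"],2),w(r["point"],c,m).round(4),px(w(r["point"],c,m),m).round(0))
        except Exception as e: print(q,e)
E
```

```text
pics
0.0 [5.99412935e-01 7.92917407e-05 2.17589660e-01] [-2.22042545e+00 -2.22043877e+00  1.84087467e-03] [-0.07090141  0.52625662 -1.03579795] 0.09298042529858404
scene pos [-0.15250986 -0.52127262  0.84386589]
carrier 0.87 [ 0.653  -0.4085  0.0131] [442. 270.]
carrier 0.86 [ 0.4734 -0.362   0.0118] [394. 313.]
carrier 0.78 [ 0.5252 -0.2154  0.0167] [348. 270.]
lifter 0.7 [0.4548 0.0568 0.0017] [241. 249.]
lifter_tip 0.78 [0.5156 0.0758 0.0035] [249. 232.]
lifter_tip 0.48 [0.3653 0.1242 0.0004] [197. 261.]
lifter_grip 0.68 [0.457  0.0585 0.0774] [238. 227.]
lifter_grip 0.18 [ 0.523  -0.2151  0.0212] [347. 270.]
step 0.77 [ 0.5584 -0.221   0.0077] [356. 265.]
turning_plate 0.62 [ 5.633e-01 -2.199e-01 -5.000e-04] [356. 266.]
sensor_head 0.83 [6.507e-01 2.170e-02 3.000e-04] [294. 212.]
lens_case 0.42 [ 0.6817 -0.1947  0.002 ] [368. 234.]
lens_case 0.4 [ 0.5624 -0.2226  0.0084] [357. 264.]
side pos [0.75888318 0.83605714 0.58168857]
carrier 0.85 [ 0.5195 -0.213   0.0148] [302. 261.]
carrier 0.78 [ 0.4677 -0.3607  0.0116] [310. 231.]
carrier 0.68 [ 0.558  -0.2259  0.0035] [283. 265.]
lif
[... 186 characters left out ...]
 265.]
turning_plate 0.7 [ 0.5529 -0.2253 -0.0023] [285. 267.]
sensor_head 0.73 [ 0.6483  0.0231 -0.0026] [259. 342.]
lens_case 0.63 [ 0.6785 -0.1917  0.0023] [227. 280.]
lens_tube_short 0.59 [3.659e-01 1.224e-01 3.000e-04] [438. 352.]
wrist pos [0.59857208 0.07268676 0.38412903]
carrier 0.92 [ 0.5175 -0.2165  0.0079] [243. 401.]
lifter 0.29 [ 0.5122  0.0765 -0.0012] [223. 124.]
lifter_tip 0.69 [ 0.5116  0.0761 -0.0015] [223. 124.]
lifter_grip 0.79 [0.4518 0.0554 0.0767] [122. 152.]
step 0.9 [ 0.5569 -0.2276  0.0075] [280. 409.]
turning_plate 0.89 [ 0.556  -0.2213  0.0027] [279. 402.]
sensor_head 0.97 [ 0.6472  0.0213 -0.0018] [367. 183.]
lens_tube_short 0.58 [0.3654 0.1199 0.0011] [55. 74.]
```

```bash
python3 - <<'E'
import cv2,numpy as np
a=cv2.imread("pics/scene0.png")[180:360,160:520];cv2.imwrite("pics/s0c.png",cv2.resize(a,None,fx=2.2,fy=2.2))
E
```

```text
(no output)
```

View pics/s0c.png

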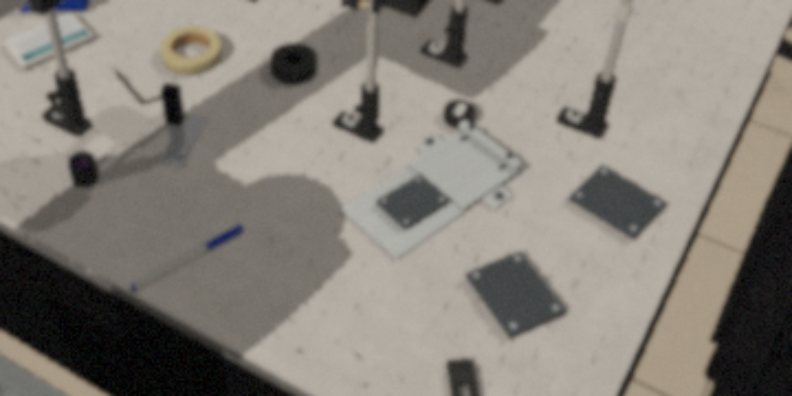

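View pics/wrist0.png

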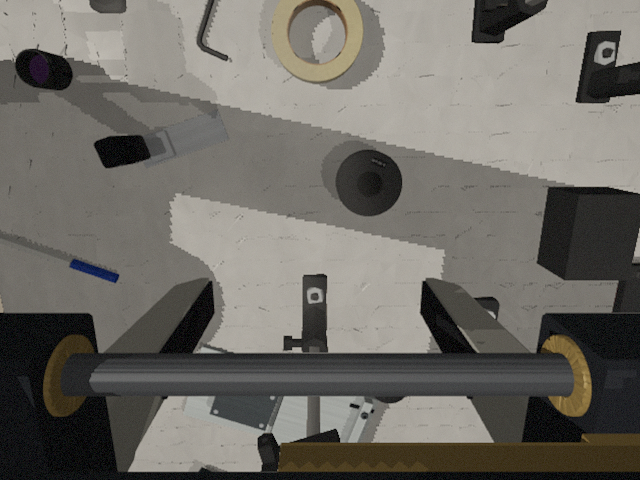

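```bash
python3 - <<'E'
from h import *
H=np.zeros((500,500));C=np.zeros((500,500,3),np.uint8)
for c in ["side","scene"]:
    z=np.load(c+"0.npz");P=cloud(z["d"],camera_model(c));ok=z["d"]>0
    p=P[ok];col=z["im"][ok]
    # map: x 0.35..0.85 up, y 0.15..-0.35 right ; 1mm
    r=(499-(p[:,0]-0.35)*1000).astype(int);k=((0.10-p[:,1])*1000).astype(int)
    g=(r>=0)&(r<500)&(k>=0)&(k<500)
    o=np.argsort(p[g][:,2]);np.maximum.at(H,(r[g],k[g]),p[g][:,2])
    C[r[g][o],k[g][o]]=col[g][o]
m=camera_model("wrist");print((np.array(m["R"]).T@[0,0,1]).round(3),m["intrinsics"])
n,l,st,ce=cv2.connectedComponentsWithStats((cv2.dilate(H,np.ones((5,5)))>0.025).astype(np.uint8))
for i in range(1,n):
    if st[i,4]>60:
        x0,y0,ww,hh=st[i,:4];print("x",round(.849-(y0+hh)/1000,3),round(.849-y0/1000,3),"y",round(.10-(x0+ww)/1000,3),round(.10-x0/1000,3),"h",H[l==i].max().round(3))
hm=cv2.applyColorMap(np.clip(cv2.dilate(H,np.ones((3,3)))*255/0.1,0,255).astype(np.uint8),cv2.COLORMAP_JET)
cv2.imwrite("pics/map.png",cv2.resize(np.hstack([cv2.dilate(C,np.ones((3,3))),hm]),(800,400)))
E
```

```text
[-0.    -0.263 -0.965] [[400.21869882   0.         316.85666417]
 [  0.         400.21869882 237.03144328]
 [  0.           0.           1.        ]]
x 0.825 0.849 y 0.07 0.1 h 0.314
x 0.818 0.849 y -0.063 0.027 h 0.056
x 0.688 0.849 y -0.156 -0.122 h 0.412
x 0.714 0.766 y -0.357 -0.32 h 0.355
x 0.502 0.699 y -0.046 0.05 h 0.538
x 0.625 0.663 y -0.288 -0.208 h 0.031
x 0.349 0.639 y -0.135 0.012 h 0.637
x 0.44 0.469 y 0.041 0.074 h 0.109
```

View pics/map.png

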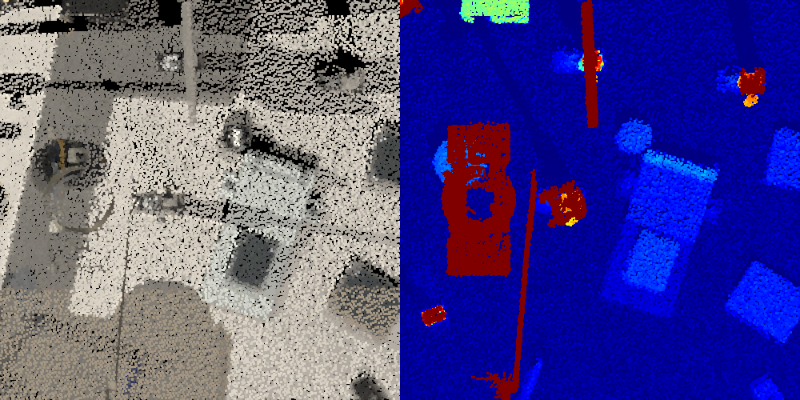

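```bash
python3 - <<'E'
from h import *
for c in ["scene","side"]:
    z=np.load(c+"0.npz");p=cloud(z["d"],camera_model(c))[z["d"]>0]
    for n,(x0,x1,y0,y1) in {"rod":(.35,.62,-.075,-.02),"post":(.56,.64,-.135,-.075),"p2":(.68,.86,-.16,-.12),"p3":(.70,.77,-.36,-.32)}.items():
        g=p[(p[:,0]>x0)&(p[:,0]<x1)&(p[:,1]>y0)&(p[:,1]<y1)&(p[:,2]>.02)];
        if len(g)<3: continue
        print(c,n,len(g))
        for a in np.arange(0,.7,.04):
            s=g[(g[:,2]>=a)&(g[:,2]<a+.04)]
            if len(s)>2: print("  z%.2f"%a,len(s),np.percentile(s,[2,50,98],axis=0)[:,:2].round(3).tolist())
E
```

```text
scene rod 6180
  z0.28 105 [[0.514, -0.037], [0.528, -0.033], [0.609, -0.021]]
  z0.32 471 [[0.508, -0.036], [0.553, -0.024], [0.616, -0.021]]
  z0.36 188 [[0.56, -0.037], [0.576, -0.032], [0.613, -0.02]]
  z0.40 328 [[0.565, -0.043], [0.584, -0.032], [0.617, -0.021]]
  z0.44 439 [[0.565, -0.042], [0.581, -0.036], [0.618, -0.021]]
  z0.48 473 [[0.566, -0.041], [0.582, -0.036], [0.618, -0.021]]
  z0.52 448 [[0.459, -0.066], [0.576, -0.054], [0.617, -0.022]]
  z0.56 2467 [[0.358, -0.067], [0.457, -0.052], [0.604, -0.029]]
  z0.60 1261 [[0.352, -0.055], [0.39, -0.046], [0.492, -0.033]]
scene post 727
  z0.00 60 [[0.587, -0.128], [0.591, -0.121], [0.607, -0.093]]
  z0.04 136 [[0.571, -0.127], [0.591, -0.12], [0.607, -0.107]]
  z0.08 60 [[0.594, -0.12], [0.596, -0.117], [0.605, -0.111]]
  z0.12 60 [[0.594, -0.12], [0.596, -0.117], [0.605, -0.111]]
  z0.16 50 [[0.593, -0.121], [0.596, -0.117], [0.607, -0.11]]
  z0.20 274 [[0.571, -0.132], [0.583, -0.11], [0.615, -0.084]]
  z0.24 87 [[0.574, -0.129], [0.598, -0.104], [0.619, -0.084]]
scene p2 1905
  z0.00 46 [[0.763, -0.153], [0.767, -0.144
[... 2094 characters left out ...]
9 [[0.766, -0.139], [0.771, -0.135], [0.775, -0.132]]
  z0.24 1356 [[0.696, -0.141], [0.765, -0.136], [0.842, -0.131]]
  z0.28 2221 [[0.695, -0.142], [0.77, -0.136], [0.841, -0.13]]
  z0.32 2343 [[0.695, -0.142], [0.77, -0.136], [0.841, -0.131]]
  z0.36 2473 [[0.694, -0.142], [0.769, -0.136], [0.839, -0.13]]
  z0.40 363 [[0.697, -0.141], [0.782, -0.136], [0.839, -0.131]]
side p3 636
  z0.00 68 [[0.732, -0.341], [0.741, -0.331], [0.756, -0.325]]
  z0.04 235 [[0.719, -0.341], [0.742, -0.331], [0.756, -0.325]]
  z0.08 136 [[0.735, -0.343], [0.744, -0.334], [0.754, -0.327]]
  z0.12 108 [[0.738, -0.34], [0.744, -0.334], [0.75, -0.33]]
  z0.16 89 [[0.736, -0.339], [0.744, -0.333], [0.752, -0.328]]
```

```bash
python3 - <<'E'
from h import *
for c in ["wrist","scene","side"]:
    m=camera_model(c);im,d=read_camera(c);P=cloud(d,m)
    for r in cut_out("lifter",c)[:1]:
        k=r["mask"]&(d>0);p=P[k];print(c,r["conf"],k.sum(),"z",np.percentile(p[:,2],[1,99]).round(3))
        for a,b,n in[(.097,.107,"top"),(-.004,.006,"blade")]:
            q=p[(p[:,2]>a)&(p[:,2]<b)]
            if len(q)<10: continue
            (cx,cy),(ww,hh),an=cv2.minAreaRect((q[:,:2]*1000).astype(np.float32))
            print(n,len(q),cx.__round__(1),round(cy,1),round(ww,1),round(hh,1),round(an,1),q.mean(0).round(4))
E
```

```text
wrist 0.62 3989 z [-0.     0.102]
top 684 453.4 56.5 16.3 20.1 16.0 [0.4543 0.0566 0.1007]
blade 1929 452.7 58.3 124.8 35.3 12.9 [0.4836 0.066  0.0015]
scene 0.72 441 z [0.001 0.105]
top 43 456.3 54.2 16.6 17.7 18.1 [0.4544 0.053  0.1026]
blade 133 487.1 70.7 104.5 49.3 40.8 [0.4853 0.0667 0.0037]
side 0.63 985 z [-0.001  0.102]
top 62 454.6 61.0 13.9 20.4 12.0 [0.4543 0.0626 0.1001]
blade 378 472.3 64.6 83.2 31.0 16.2 [0.4782 0.0694 0.0015]
```

Call:
{"name": "apply_moves", "arguments": {"commands": [-5,2,-1,0,0,0.1,9.3,-5,2,-1,0,0,0.1,9.3,-4.5,1.65,-1,0,0,0.09,9.3,0,0,0,0,0,0,9.3]}}

```text
t: 2.3
tool_pos: [0.4502, 0.0575, 0.1847]
orientation: [-1.864, -2.524, 0.004]
force: [0.1, -0.5, -0.1]
opening: 0.0927
```

```bash
python3 - <<'E'
from h import *
s=read_state();print(s["t"],s["tool_pos"],s["orientation"],s["force"])
R=Ro.from_rotvec(s["orientation"]).as_matrix();print(R.round(3),np.degrees(np.arctan2(R[1,1],R[0,1])))
c="wrist";m=camera_model(c);im,d=read_camera(c);P=cloud(d,m);cv2.imwrite("pics/w1.png",im)
for r in cut_out("lifter",c)[:2]:
        k=r["mask"]&(d>0);p=P[k];print(c,r["conf"],k.sum())
        for a,b,n in[(.097,.107,"top"),(-.004,.006,"blade")]:
            q=p[(p[:,2]>a)&(p[:,2]<b)]
            if len(q)<10: continue
            (cx,cy),(ww,hh),an=cv2.minAreaRect((q[:,:2]*1000).astype(np.float32))
            print(n,len(q),cx.__round__(1),round(cy,1),round(ww,1),round(hh,1),round(an,1),q.mean(0).round(4))
for q in["lifter_tip","lifter_grip","lifter"]:
    for r in spot_point(q,c)[:1]: print(q,round(r["conf"],2),w(r["point"],c,m).round(4))
E
```

```text
2.3 [0.45020786 0.05748822 0.18468436] [-1.86440985 -2.52403932  0.00372779] [ 0.11700851 -0.50014517 -0.09545821]
[[-0.294  0.956 -0.004]
 [ 0.956  0.294  0.   ]
 [ 0.002 -0.004 -1.   ]] 17.096489807251952
wrist 0.6 3724
top 709 452.8 56.4 15.9 19.5 16.7 [0.4526 0.0569 0.1008]
blade 2300 477.2 48.5 85.0 58.7 19.1 [0.4777 0.0648 0.0015]
lifter_tip 0.81 [ 0.5127  0.0754 -0.0048]
lifter_grip 0.79 [0.451  0.0565 0.0765]
lifter 0.74 [ 4.564e-01  5.720e-02 -1.000e-04]
```

Call:
{"name": "apply_moves", "arguments": {"commands": [0.25,-0.1,-4.5,0,0,0,9.3,0,0,-4.5,0,0,0,9.3,0,0,-3.4,0,0,0,9.3,0,0,-0.2,0,0,0,9.3]}}

```text
t: 3.05
tool_pos: [0.4638, 0.0535, 0.0619]
orientation: [1.873, 2.514, 0.007]
force: [-0.3, 1.3, -0.3]
opening: 0.0927
```

Call:
{"name": "apply_moves", "arguments": {"commands": [-1.1,0.3,-0.3,0,0,0,9.3,0,0,0,0,0,0,9.3]}}

```text
t: 3.3
tool_pos: [0.4543, 0.0564, 0.0612]
orientation: [1.873, 2.512, 0.009]
force: [1.7, -0.2, -0.5]
opening: 0.0933
```

Call:
{"name": "apply_moves", "arguments": {"commands": [0,0,0,0,0,0,1,0,0,0,0,0,0,1,0,0,0,0,0,0,1,0,0,0,0,0,0,1,0,0,0,0,0,0,1,0,0,0,0,0,0,1], "squeeze": 55}}

```text
t: 4.05
tool_pos: [0.457, 0.0564, 0.0647]
orientation: [1.87, 2.508, 0.015]
force: [-0.0, 0.1, -0.6]
opening: 0.0375
```

Call:
{"name": "apply_moves", "arguments": {"commands": [-0.1,0,-0.2,0,0,0,1,0,0,-0.05,0,0,0,1,0,0,-0.05,0,0,0,1,0,0,0,0,0,0,1]}}

```text
t: 4.55
tool_pos: [0.4552, 0.056, 0.0621]
orientation: [1.87, 2.509, 0.012]
force: [-0.2, -0.3, -0.4]
opening: 0.0153
```

Call:
{"name": "apply_moves", "arguments": {"commands": [-1,-2,4,0,0,0,1,-1,-4,4,0,0,-0.1,1,0,-5,2,0,0,-0.15,1,0,-5,0,0,0,-0.15,1,0,-5,0,0,0,-0.15,1,0,-3,0,0,0,0,1,0,0,0,0,0,0,1]}}

```text
t: 5.42
tool_pos: [0.4322, -0.191, 0.1638]
orientation: [2.496, 1.886, 0.008]
force: [0.5, 0.9, -1.2]
opening: 0.0157
```

```bash
cat > st.py <<'E'
from h import *
def st():
    s=read_state();R=Ro.from_rotvec(s["orientation"]).as_matrix()
    print("t",round(s["t"],2),"p",np.array(s["tool_pos"]).round(4),"F",np.array(s["force"]).round(1),"T",np.array(s["wrist_torque"]).round(2),"open",round(s["opening"],4),"yaw",np.degrees(np.arctan2(R[1,1],R[0,1])).round(2),"toolz",R[:,2].round(3))
    return s,R
E
python3 - <<'E'
from st import *
s,R=st()
c="wrist";m=camera_model(c);im,d=read_camera(c);cv2.imwrite("pics/w2.png",im);np.savez("w2.npz",im=im,d=d,**{k:np.array(m[k]) for k in m})
for q in["lifter_tip","lifter_grip","lifter","step","turning_plate","carrier"]:
    for r in spot_point(q,c)[:2]: print(q,round(r["conf"],2),w(r["point"],c,m).round(4))
E
```

```text
t 5.42 p [ 0.4322 -0.191   0.1638] F [ 0.5  0.9 -1.2] T [-0.04  0.01 -0.04] open 0.0157 yaw -15.84 toolz [ 0.012 -0.007 -1.   ]
lifter_tip 0.85 [ 0.4916 -0.2082  0.0994]
lifter_grip 0.67 [ 0.4284 -0.1914  0.1802]
lifter_grip 0.47 [ 0.5606 -0.2201  0.0027]
lifter 0.87 [ 0.4313 -0.1881  0.1016]
lifter 0.48 [ 0.6771 -0.196  -0.002 ]
step 0.98 [ 0.5552 -0.2304  0.0094]
turning_plate 0.79 [ 0.5607 -0.2213  0.0029]
carrier 0.9 [ 0.519  -0.215   0.0088]
```

View pics/w2.png

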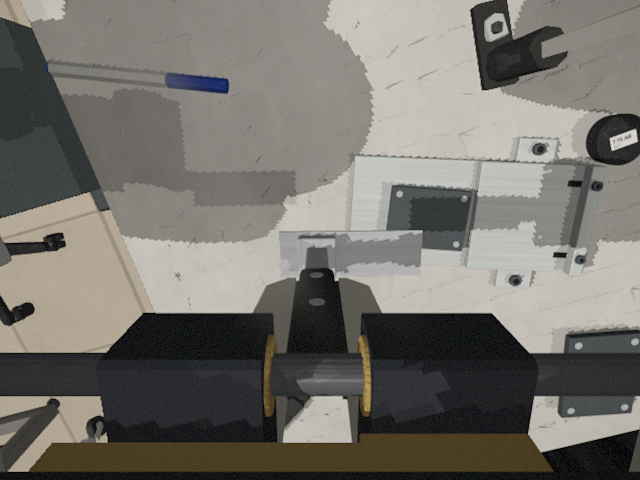

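```bash
python3 - <<'E'
import cv2
a=cv2.imread("pics/w2.png")[135:295,345:615];cv2.imwrite("pics/w2c.png",cv2.resize(a,(800,474),interpolation=cv2.INTER_CUBIC))
E
```

```text
(no output)
```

View pics/w2c.png

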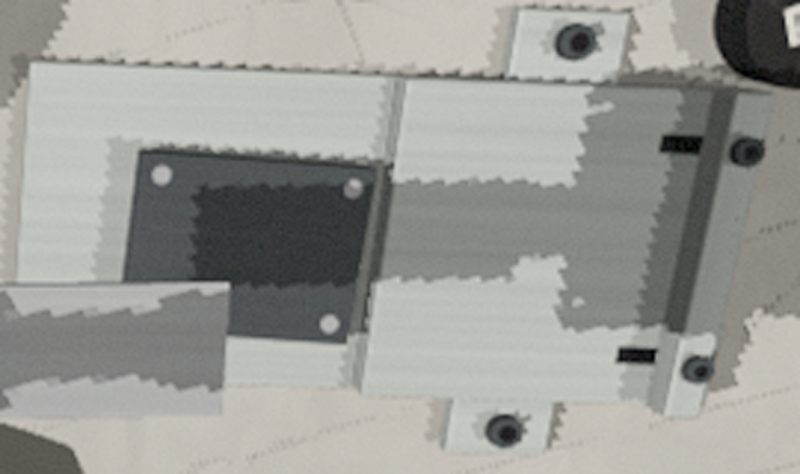

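```bash
cat > ray.py <<'E'
from h import *
def ray(u,v,z,m):
    K,R,t=[np.array(m[k]) for k in("intrinsics","R","t")]
    d=R.T@np.linalg.solve(K,[u,v,1.]);o=-R.T@t;return o+d*(z-o[2])/d[2]
E
python3 - <<'E'
from ray import *
m=dict(np.load("w2.npz"))
f=lambda x,y,z:ray(345+x/2.963-.3,135+y/2.963-.3,z,m)
pts=dict(bedNL=f(30,62,.006),stepT=f(404,80,.012),stepB=f(362,393,.012),fT=f(714,88,.012),fB=f(665,328,.012),fTt=f(735,92,.022),fBt=f(686,330,.022),c1=f(138,150,.0155),c2=f(385,164,.0155),c3=f(347,343,.0155),c0=f(123,282,.0155),tip1=f(230,283,.103),tip2=f(222,412,.103))
for k,v in pts.items(): print(k,v.round(4))
d=pts["stepT"]-pts["stepB"];print("step len",np.linalg.norm(d),"yaw",np.degrees(np.arctan2(-d[0],d[1])))
d=pts["c2"]-pts["c1"];print("c len",np.linalg.norm(d),"yaw",np.degrees(np.arctan2(d[1],d[0])))
d=pts["c2"]-pts["c3"];print("c wid",np.linalg.norm(d),"yaw",np.degrees(np.arctan2(-d[0],d[1])))
d=pts["tip1"]-pts["tip2"];print("tip wid",np.linalg.norm(d),"yaw",np.degrees(np.arctan2(-d[0],d[1])),(pts["tip1"]+pts["tip2"])/2)
d=pts["fT"]-pts["fB"];print("fence yaw",np.degrees(np.arctan2(-d[0],d[1])))
O=(pts["stepT"]+pts["stepB"])/2;y=(pts["stepT"]-pts["stepB"])[:2];y/=np.linalg.norm(y);x=np.array([y[1],-y[0]])
for k,v in pts.items(): print(k,((v-O)[:2]@x*1000).round(1),((v-O)[:2]@y*1000).round(1))
E
```

```text
bedNL [ 0.4758 -0.151   0.006 ]
stepT [ 0.5696 -0.1824  0.012 ]
stepB [ 0.5431 -0.2663  0.012 ]
fT [ 0.6491 -0.2074  0.012 ]
fB [ 0.6289 -0.2711  0.012 ]
fTt [ 0.6479 -0.2072  0.022 ]
fBt [ 0.6287 -0.2685  0.022 ]
c1 [ 0.4969 -0.1803  0.0155]
c2 [ 0.5596 -0.2022  0.0155]
c3 [ 0.5407 -0.2489  0.0155]
c0 [ 0.4847 -0.2144  0.0155]
tip1 [ 0.495  -0.1941  0.103 ]
tip2 [ 0.4878 -0.2203  0.103 ]
step len 0.08795638894648915 yaw -17.506212844734424
c len 0.06645233674374129 yaw -19.315003015811264
c wid 0.05033703823084727 yaw -22.062694761930302
tip wid 0.027131558895685845 yaw -15.382809678791837 [ 0.49135243 -0.20720927  0.103     ]
fence yaw -17.562047615103868
bedNL -98.8 45.7
stepT 0.0 44.0
stepB -0.0 -44.0
fT 83.4 44.0
fB 83.3 -22.8
fTt 82.2 43.9
fBt 82.3 -20.4
c1 -70.0 24.1
c2 -3.6 22.0
c3 -7.6 -28.1
c0 -71.3 -12.1
tip1 -67.6 10.3
tip2 -66.6 -16.8
```

```bash
cat > lf.py <<'E'
from st import *
Rg=Ro.from_rotvec([1.87,2.509,0.012]).as_matrix()
yg=np.arctan2(Rg[1,1],Rg[0,1]); LT=Rg.T@Ro.from_euler("z",yg).as_matrix()  # lifter axes in tool
OT=Rg.T@np.array([0,0,-0.0621])  # lifter origin in tool
O=np.array([.5563,-.2243]);YP=np.radians(-17.5);U=np.array([np.cos(YP),np.sin(YP)]);V=np.array([-U[1],U[0]])
def lif(goal=None,pitch=0.,q=True):
    """goal: tip (x',y',sole z) mm in plate frame; pitch>0 tip down"""
    s,R=st();L=R@LT;o=np.array(s["tool_pos"])+R@OT;tip=o+L@[.0615,0,0]
    d=tip[:2]-O
    print("tip x' %.1f y' %.1f z %.1f"%(d@U*1e3,d@V*1e3,tip[2]*1e3),"yaw-rel %.2f"%(np.degrees(np.arctan2(L[1,0],L[0,0])-YP)),"nose-down %.2f deg roll %.2f"%(-np.degrees(np.arcsin(L[2,0])),np.degrees(np.arcsin(L[2,1]))),"F plate",(s["force"][:2]@U).round(1),(s["force"][:2]@V).round(1),round(s["force"][2],1))
    if goal is not None:
        W=Ro.from_euler("z",YP).as_matrix()@Ro.from_euler("y",pitch).as_matrix()
        rv=Ro.from_matrix(W@L.T).as_rotvec()
        g=np.array([*(O+U*goal[0]/1e3+V*goal[1]/1e3),goal[2]/1e3])
        tcp=g-W@[.0615,0,0]-(W@L.T)@R@OT
        print("move cm",((tcp-s["tool_pos"])*100).round(2),"rot",rv.round(3))
E
python3 -c "
from lf import *
lif((-80,-2,15),0.012)"
```

```text
t 5.78 p [ 0.4328 -0.1883  0.164 ] F [ 0.7  0.2 -1.4] T [-0.01  0.07 -0.06] open 0.0158 yaw -15.58 toolz [ 0.013 -0.007 -1.   ]
tip x' -67.2 y' -0.6 z 101.9 yaw-rel 1.92 nose-down -0.03 deg roll 0.12 F plate 0.6 0.4 -1.4
move cm [-1.13  0.44 -8.62] rot [ 0.002  0.013 -0.034]
```

Call:
{"name": "apply_moves", "arguments": {"commands": [-1.1,0.4,-2,0.002,0.013,-0.034,1,0,0,-3,0,0,0,1,0,0,-2.5,0,0,0,1,0,0,0,0,0,0,1]}}

```text
t: 6.28
tool_pos: [0.4226, -0.1817, 0.0884]
orientation: [2.526, 1.859, -0.004]
force: [0.1, 0.3, 0.2]
opening: 0.0158
```

```bash
python3 -c "
from lf import *
lif((-80,-2,7),0.012)"
```

```text
t 6.28 p [ 0.4226 -0.1817  0.0884] F [0.1 0.3 0.2] T [-0.03  0.09  0.06] open 0.0158 yaw -17.3 toolz [ 0.002 -0.006 -1.   ]
tip x' -79.4 y' 0.7 z 25.6 yaw-rel 0.20 nose-down 0.59 deg roll -0.01 F plate -0.0 0.3 0.2
move cm [-0.12 -0.22 -1.85] rot [ 0.001  0.002 -0.004]
```

Call:
{"name": "apply_moves", "arguments": {"commands": [-0.1,-0.25,-0.8,0,0,0,1,0,0,-0.8,0,0,0,1,0,0,-0.1,0,0,0,1]}}

```text
t: 6.65
tool_pos: [0.4233, -0.1847, 0.073]
orientation: [2.522, 1.858, -0.001]
force: [-1.0, 0.1, -1.0]
opening: 0.0159
```

```bash
python3 -c "
from lf import *
lif((-80,-2,6),0.012)"
```

```text
t 6.65 p [ 0.4233 -0.1847  0.073 ] F [-1.   0.1 -1. ] T [-0.02  0.05 -0.09] open 0.0159 yaw -17.23 toolz [ 0.005 -0.008 -1.   ]
tip x' -77.6 y' -2.0 z 10.5 yaw-rel 0.26 nose-down 0.37 deg roll -0.06 F plate -1.0 -0.2 -1.0
move cm [-0.19  0.08 -0.42] rot [ 0.003  0.005 -0.005]
```

Call:
{"name": "apply_moves", "arguments": {"commands": [-0.3,0.1,-0.2,0.002,0.006,-0.004,1,0,0,-0.15,0,0,0,1]}}

```text
t: 6.9
tool_pos: [0.4206, -0.184, 0.0702]
orientation: [2.529, 1.855, -0.007]
force: [-0.5, 0.8, -0.6]
opening: 0.0156
```

Call:
{"name": "apply_moves", "arguments": {"commands": [0,0,-0.1,0,0,0,1]}}

```text
t: 7.02
tool_pos: [0.4208, -0.1841, 0.0693]
orientation: [2.529, 1.855, -0.006]
force: [-0.5, 0.3, -0.2]
opening: 0.0155
```

```bash
python3 -c "
from lf import *
lif((-80,-2,6),0.012)"
```

```text
t 7.03 p [ 0.4208 -0.1841  0.0693] F [-0.5  0.3 -0.2] T [-0.02  0.02 -0.  ] open 0.0155 yaw -17.49 toolz [-0.    -0.007 -1.   ]
tip x' -80.5 y' -2.5 z 6.5 yaw-rel 0.01 nose-down 0.67 deg roll -0.07 F plate -0.6 0.1 -0.2
move cm [ 0.07  0.02 -0.04] rot [ 0.001  0.    -0.   ]
```

Tip nominally 0.5 mm above the bed; feel for contact.

Call:
{"name": "apply_moves", "arguments": {"commands": [0,0,-0.08,0,0,0,1]}}

```text
t: 7.15
tool_pos: [0.4209, -0.1841, 0.0685]
orientation: [2.529, 1.854, -0.006]
force: [0.1, -0.8, -1.3]
opening: 0.0157
```

Call:
{"name": "apply_moves", "arguments": {"commands": [0,0,-0.08,0,0,0,1]}}

```text
t: 7.28
tool_pos: [0.4209, -0.1842, 0.0678]
orientation: [2.529, 1.855, -0.006]
force: [-3.3, 1.8, 6.2]
opening: 0.0156
```

Call:
{"name": "apply_moves", "arguments": {"commands": [0,0,-0.08,0,0,0,1]}}

```text
t: 7.4
tool_pos: [0.4209, -0.1842, 0.0678]
orientation: [2.529, 1.855, -0.007]
force: [-7.5, 3.3, 12.9]
opening: 0.0156
```

Call:
{"name": "apply_moves", "arguments": {"commands": [0,0,0.04,0,0,0,1,0.48,-0.15,0.01,0,0,0,1]}}

```text
t: 7.65
tool_pos: [0.4259, -0.1858, 0.0684]
orientation: [2.529, 1.854, -0.006]
force: [0.3, -0.6, -0.7]
opening: 0.0154
```

```bash
python3 -c "
from lf import *
lif((-65,-2,5.2),0.012)"
```

```text
t 7.65 p [ 0.4259 -0.1858  0.0684] F [ 0.3 -0.6 -0.7] T [0.05 0.01 0.04] open 0.0154 yaw -17.49 toolz [ 0.    -0.007 -1.   ]
tip x' -75.1 y' -2.6 z 5.7 yaw-rel 0.01 nose-down 0.64 deg roll -0.08 F plate 0.5 -0.5 -0.7
move cm [ 0.99 -0.26 -0.04] rot [ 0.002  0.    -0.   ]
```

Call:
{"name": "apply_moves", "arguments": {"commands": [0.33,-0.09,-0.02,0,0,0,1,0.33,-0.09,-0.01,0,0,0,1,0.33,-0.09,-0.01,0,0,0,1]}}

```text
t: 8.02
tool_pos: [0.4366, -0.1887, 0.0678]
orientation: [2.529, 1.855, -0.007]
force: [-3.8, 0.7, 3.7]
opening: 0.0158
```

```bash
python3 -c "
from lf import *
lif((-53,-2,5.5),0.012)
c='wrist';im,d=read_camera(c);a=im[130:300,300:600];cv2.imwrite('pics/w3.png',cv2.resize(a,(800,453),interpolation=cv2.INTER_CUBIC))"
```

```text
t 8.03 p [ 0.4366 -0.1887  0.0678] F [-3.8  0.7  3.7] T [ 0.12  0.57 -0.01] open 0.0158 yaw -17.49 toolz [-0.    -0.007 -1.   ]
tip x' -64.1 y' -2.2 z 5.0 yaw-rel 0.01 nose-down 0.67 deg roll -0.08 F plate -3.8 -0.5 3.7
move cm [ 1.07 -0.33  0.05] rot [ 0.001 -0.    -0.   ]
```

View pics/w3.png

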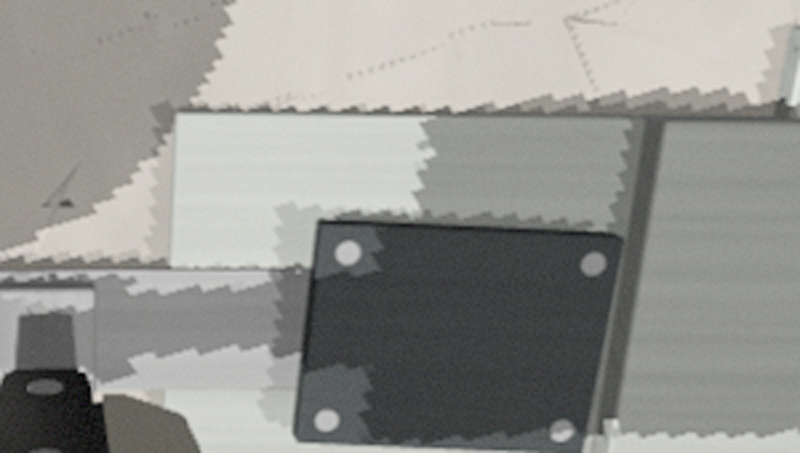

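Call:
{"name": "apply_moves", "arguments": {"commands": [0.38,-0.12,0.03,0,0,0,1,0.35,-0.11,0,0,0,0,1]}}

```text
t: 8.32
tool_pos: [0.4446, -0.1912, 0.0681]
orientation: [2.529, 1.854, -0.006]
force: [-1.5, 0.1, -0.8]
opening: 0.0156
```

Call:
{"name": "apply_moves", "arguments": {"commands": [0.25,-0.08,0,0,0,0,1]}}

```text
t: 8.45
tool_pos: [0.4472, -0.1921, 0.068]
orientation: [2.529, 1.855, -0.007]
force: [-0.7, 0.3, -0.7]
opening: 0.0158
```

```bash
python3 -c "
from lf import *
lif((-53,-2,5.5),0.012)"
```

```text
t 8.45 p [ 0.4472 -0.1921  0.068 ] F [-0.7  0.3 -0.7] T [ 0.06  0.24 -0.02] open 0.0158 yaw -17.49 toolz [-0.    -0.007 -1.   ]
tip x' -53.0 y' -2.2 z 5.2 yaw-rel 0.01 nose-down 0.67 deg roll -0.08 F plate -0.7 0.0 -0.7
move cm [0.01 0.01 0.04] rot [ 0.001 -0.    -0.   ]
```

Call:
{"name": "apply_moves", "arguments": {"commands": [0.19,-0.06,0,0,0,0,1]}}

```text
t: 8.57
tool_pos: [0.4491, -0.1927, 0.0679]
orientation: [2.529, 1.855, -0.007]
force: [-5.0, 2.3, 4.4]
opening: 0.0159
```

Call:
{"name": "apply_moves", "arguments": {"commands": [0.14,-0.05,0,0,0,0,1]}}

```text
t: 8.7
tool_pos: [0.4494, -0.1928, 0.068]
orientation: [2.531, 1.857, -0.01]
force: [-13.1, 4.1, 13.1]
opening: 0.016
```

Call:
{"name": "apply_moves", "arguments": {"commands": [-0.4,0.13,0.04,0,0,0,1,0,0,0.4,0,0,0,1,0.02,0,0.4,0,0,0,1]}}

```text
t: 9.07
tool_pos: [0.4454, -0.1913, 0.0765]
orientation: [2.532, 1.857, -0.01]
force: [-0.1, -0.5, -1.9]
opening: 0.0155
```

```bash
python3 -c "
from lf import *
lif((-54.2,-2,18.6),0.0)"
```

```text
t 9.07 p [ 0.4454 -0.1913  0.0765] F [-0.1 -0.5 -1.9] T [-0.    0.02 -0.04] open 0.0155 yaw -17.48 toolz [-0.004 -0.005 -1.   ]
tip x' -55.2 y' -1.9 z 13.5 yaw-rel 0.01 nose-down 0.89 deg roll -0.05 F plate 0.0 -0.5 -1.9
move cm [-0.   -0.01  0.42] rot [-0.004 -0.015 -0.   ]
```

Call:
{"name": "apply_moves", "arguments": {"commands": [0.1,-0.03,0.5,-0.002,-0.007,0,1,0.1,-0.03,0.42,-0.002,-0.007,0,1,0.14,-0.04,0.42,0,0,0,1,0.14,-0.05,0.42,0,0,0,1]}}

```text
t: 9.57
tool_pos: [0.4508, -0.193, 0.0958]
orientation: [2.521, 1.849, 0.006]
force: [0.1, -0.5, -0.4]
opening: 0.0161
```

```bash
python3 -c "
from lf import *
lif((-42.5,-2,42.8),0.0)
c='wrist';im,d=read_camera(c);a=im[100:340,280:600];im2,d2=read_camera('side')
cv2.imwrite('pics/w4.png',np.vstack([cv2.resize(a,(480,360)),cv2.resize(im2[210:290,240:347],(480,359))[:240]]))"
```

```text
t 9.57 p [ 0.4508 -0.193   0.0958] F [ 0.1 -0.5 -0.4] T [0.01 0.09 0.03] open 0.0161 yaw -17.49 toolz [ 0.012 -0.01  -1.   ]
tip x' -48.4 y' -1.9 z 33.8 yaw-rel 0.01 nose-down -0.07 deg roll -0.04 F plate 0.2 -0.5 -0.4
move cm [ 0.57 -0.19  0.91] rot [ 0.001  0.001 -0.   ]
```

View pics/w4.png

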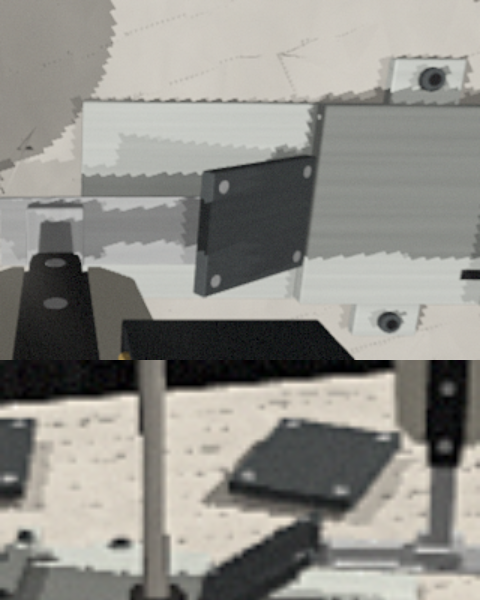

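Call:
{"name": "apply_moves", "arguments": {"commands": [0.29,-0.09,0.45,0,0,0,1,0.29,-0.09,0.45,0,0,0,1,0.51,-0.16,0.44,0,0,0,1,0.51,-0.16,0.42,0,0,0,1]}}

```text
t: 10.18
tool_pos: [0.4679, -0.1984, 0.1145]
orientation: [2.521, 1.849, 0.006]
force: [-0.1, -0.3, -1.6]
opening: 0.0155
```

```bash
python3 -c "
from lf import *
lif((-19,-2,57.3),0.0)"
```

```text
t 10.18 p [ 0.4679 -0.1984  0.1145] F [-0.1 -0.3 -1.6] T [0.05 0.1  0.02] open 0.0155 yaw -17.49 toolz [ 0.012 -0.01  -1.   ]
tip x' -30.5 y' -1.9 z 52.5 yaw-rel 0.01 nose-down -0.08 deg roll -0.04 F plate -0.1 -0.3 -1.6
move cm [ 1.1  -0.36  0.49] rot [ 0.001  0.001 -0.   ]
```

Call:
{"name": "apply_moves", "arguments": {"commands": [0.37,-0.12,0.17,0,0,0,1,0.37,-0.12,0.16,0,0,0,1,0.36,-0.12,0.13,0,0,0,1,0.35,-0.11,0.05,0,0,0,1,0.35,-0.11,0.03,0,0,0,1]}}

```text
t: 10.8
tool_pos: [0.4877, -0.2048, 0.1205]
orientation: [2.52, 1.848, 0.007]
force: [-0.4, -0.9, -1.4]
opening: 0.0159
```

```bash
python3 -c "
from lf import *
lif((-4.7,-2,59.2),0.0)
c='wrist';im,d=read_camera(c);a=im[100:340,280:600];im2,d2=read_camera('side')
cv2.imwrite('pics/w5.png',np.vstack([cv2.resize(a,(480,360)),cv2.resize(im2[210:290,240:347],(480,359))[:240]]))"
```

```text
t 10.8 p [ 0.4877 -0.2048  0.1205] F [-0.4 -0.9 -1.4] T [0.03 0.05 0.02] open 0.0159 yaw -17.49 toolz [ 0.013 -0.01  -1.   ]
tip x' -9.7 y' -2.1 z 58.5 yaw-rel 0.01 nose-down -0.11 deg roll -0.04 F plate -0.1 -0.9 -1.4
move cm [ 0.49 -0.15  0.08] rot [ 0.001  0.002 -0.   ]
```

View pics/w5.png

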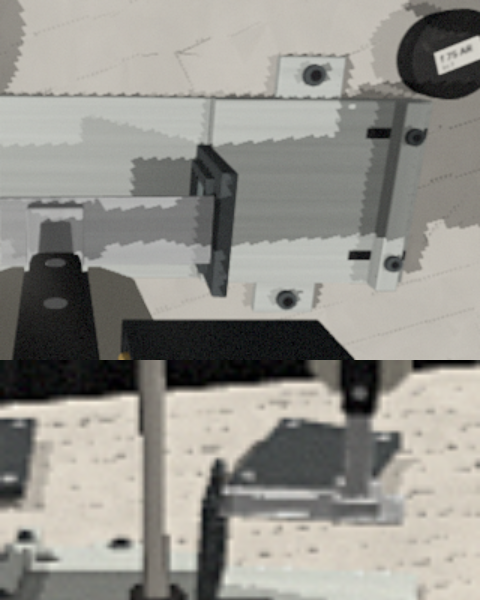

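Call:
{"name": "apply_moves", "arguments": {"commands": [0.3,-0.09,0,0,0,0,1,0.25,-0.08,0,0,0,0,1,0.25,-0.08,0,0,0,0,1,0.25,-0.08,0,0,0,0,1,0.25,-0.08,-0.05,0,0,0,1,0,0,0,0,0,0,1]}}

```text
t: 11.65
tool_pos: [0.5016, -0.2092, 0.1198]
orientation: [2.52, 1.848, 0.007]
force: [0.5, 0.0, -1.3]
opening: 0.0159
```

```bash
python3 -c "
from lf import *
lif((-20,-2,59.2),0.0)
c='wrist';m=camera_model(c);im,d=read_camera(c);P=cloud(d,m)
for r in cut_out('carrier',c)[:3]:
  k=r['mask']&(d>0);p=P[k];q=(p[:,:2]-O);print(round(r['conf'],2),k.sum(),'x',np.percentile(q@U*1e3,[1,50,99]).round(1),'y',np.percentile(q@V*1e3,[1,50,99]).round(1),'z',np.percentile(p[:,2]*1e3,[1,50,99]).round(1))
cv2.imwrite('pics/w6.png',im)"
```

```text
t 11.65 p [ 0.5016 -0.2092  0.1198] F [ 0.5  0.  -1.3] T [ 0.    0.04 -0.02] open 0.0159 yaw -17.49 toolz [ 0.013 -0.01  -1.   ]
tip x' 4.9 y' -2.1 z 57.8 yaw-rel 0.01 nose-down -0.10 deg roll -0.04 F plate 0.5 0.2 -1.3
move cm [-2.36  0.75  0.15] rot [ 0.001  0.002 -0.   ]
0.85 2681 x [-81.4 -55.1 -31.1] y [-181.1 -160.7 -137.3] z [ 8.  11.9 13.5]
0.83 3279 x [117.9 145.1 172.7] y [-189.7 -163.5 -139.8] z [10.3 11.9 13.4]
0.64 2755 x [-6.8  5.3 12.4] y [-26.3   8.8  22.8] z [ 8.9 60.6 69.9]
```

Call:
{"name": "apply_moves", "arguments": {"commands": [0.25,-0.08,0,0,0,0,1,0.25,-0.08,0,0,0,0,1,0.25,-0.08,-0.05,0,0,0,1,0.25,-0.08,-0.05,0,0,0,1,0,0,0,0,0,0,1]}}

```text
t: 12.38
tool_pos: [0.512, -0.2125, 0.1187]
orientation: [2.521, 1.849, 0.006]
force: [-0.3, 0.2, -1.3]
opening: 0.0157
```

```bash
cat > car.py <<'E'
from lf import *
def car(nm):
  c='wrist';m=camera_model(c);im,d=read_camera(c);P=cloud(d,m)
  for r in cut_out('carrier',c)[:4]:
    k=r['mask']&(d>0);p=P[k];q=(p[:,:2]-O);
    if abs(np.median(q@V))>.1: continue
    print(round(r['conf'],2),k.sum(),'x',np.percentile(q@U*1e3,[1,50,99]).round(1),'y',np.percentile(q@V*1e3,[1,50,99]).round(1),'z',np.percentile(p[:,2]*1e3,[1,50,99]).round(1))
  cv2.imwrite('pics/'+nm,im);np.savez(nm[:-4]+".npz",im=im,d=d,**{k:np.array(m[k]) for k in m})
E
python3 -c "
from car import *
lif((-20,-2,59.2),0.0);car('w7.png')"
```

```text
t 12.38 p [ 0.512  -0.2125  0.1187] F [-0.3  0.2 -1.3] T [ 0.    0.06 -0.01] open 0.0157 yaw -17.48 toolz [ 0.013 -0.01  -1.   ]
tip x' 15.9 y' -2.1 z 56.7 yaw-rel 0.02 nose-down -0.10 deg roll -0.04 F plate -0.4 0.1 -1.3
move cm [-3.41  1.08  0.26] rot [ 0.001  0.001 -0.   ]
0.96 4396 x [-9.7 31.2 52.9] y [-26.6   7.3  22.6] z [14.4 17.9 22.1]
```

Call:
{"name": "apply_moves", "arguments": {"commands": [-1.5,0.47,0,0,0,0,1,-1.5,0.47,0,0,0,0,1,-1,0.35,0,0,0,0,1,0,0,-1,0,0,0,1]}}

```text
t: 12.98
tool_pos: [0.4715, -0.1996, 0.1093]
orientation: [2.519, 1.847, 0.008]
force: [0.4, -0.3, -1.6]
opening: 0.0158
```

```bash
python3 -c "
from car import *
lif((-24,-2,14),0.0);car('w8.png')
cv2.imwrite('pics/w8c.png',cv2.resize(cv2.imread('pics/w8.png')[110:310,300:600],(780,520),interpolation=cv2.INTER_CUBIC))"
```

```text
t 12.97 p [ 0.4715 -0.1996  0.1093] F [ 0.4 -0.3 -1.6] T [-0.04 -0.   -0.03] open 0.0158 yaw -17.48 toolz [ 0.015 -0.011 -1.   ]
tip x' -26.5 y' -2.0 z 47.5 yaw-rel 0.01 nose-down -0.22 deg roll -0.07 F plate 0.5 -0.2 -1.6
move cm [ 0.26 -0.09 -3.32] rot [ 0.002  0.003 -0.   ]
0.57 6989 x [-10.4  20.   52.7] y [-26.8  -0.8  22.5] z [13.  18.  22.1]
```

View pics/w8c.png

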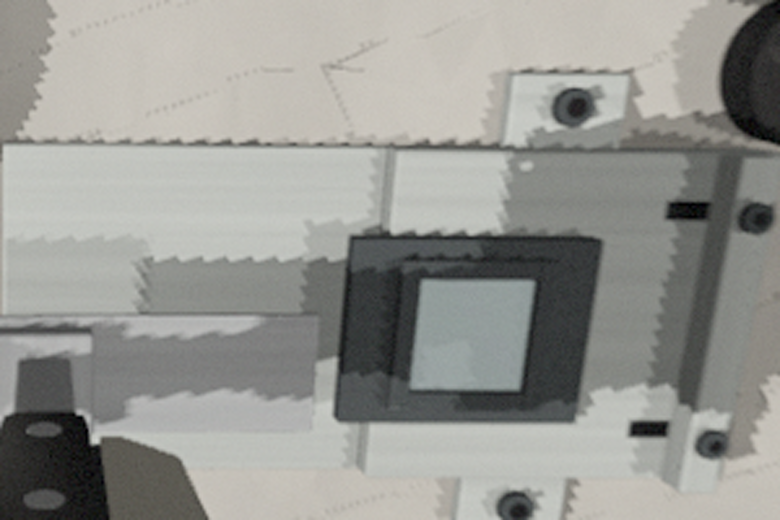

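Call:
{"name": "apply_moves", "arguments": {"commands": [0,0,-1.5,0.002,0.003,0,1,0,0,-1.3,0,0,0,1,0,0,-0.5,0,0,0,1,0,0,0,0,0,0,1]}}

```text
t: 13.58
tool_pos: [0.4704, -0.1988, 0.0705]
orientation: [2.526, 1.853, 0.002]
force: [0.1, -0.3, -0.7]
opening: 0.0157
```

```bash
python3 -c "
from lf import *
lif((-16,-2,12.5),0.003)"
```

```text
t 13.57 p [ 0.4704 -0.1988  0.0705] F [ 0.1 -0.3 -0.7] T [0.03 0.05 0.06] open 0.0157 yaw -17.48 toolz [ 0.006 -0.006 -1.   ]
tip x' -28.4 y' -1.4 z 8.1 yaw-rel 0.02 nose-down 0.32 deg roll 0.06 F plate 0.2 -0.3 -0.7
move cm [ 1.15 -0.42  0.43] rot [-0.002 -0.002 -0.   ]
```

Call:
{"name": "apply_moves", "arguments": {"commands": [0,-0.05,0.4,-0.002,-0.002,0,1,0.4,-0.12,0,0,0,0,1,0.4,-0.12,0,0,0,0,1]}}

```text
t: 13.95
tool_pos: [0.4796, -0.2023, 0.0759]
orientation: [2.522, 1.85, 0.004]
force: [-0.2, 0.6, -1.3]
opening: 0.0153
```

```bash
python3 -c "
from lf import *
lif((-5,-2,12.4),0.003)"
```

```text
t 13.95 p [ 0.4796 -0.2023  0.0759] F [-0.2  0.6 -1.3] T [ 0.04 -0.01 -0.03] open 0.0153 yaw -17.49 toolz [ 0.01  -0.009 -1.   ]
tip x' -18.4 y' -2.1 z 13.8 yaw-rel 0.01 nose-down 0.06 deg roll -0.04 F plate -0.4 0.5 -1.3
move cm [ 1.29 -0.4  -0.12] rot [ 0.001  0.002 -0.   ]
```

Call:
{"name": "apply_moves", "arguments": {"commands": [0.4,-0.12,-0.1,0,0,0,1,0.4,-0.12,0,0,0,0,1,0.4,-0.12,0,0,0,0,1,0.4,-0.12,0,0,0,0,1,0.4,-0.12,0,0,0,0,1]}}

```text
t: 14.58
tool_pos: [0.5011, -0.2087, 0.0751]
orientation: [2.522, 1.85, 0.004]
force: [-1.9, -0.6, -0.4]
opening: 0.0158
```

```bash
python3 -c "
from car import *
lif((16,-2,12.6),0.003);car('w9.png')"
```

```text
t 14.57 p [ 0.5011 -0.2087  0.0751] F [-1.9 -0.6 -0.4] T [ 0.06  0.22 -0.05] open 0.0158 yaw -17.48 toolz [ 0.01  -0.009 -1.   ]
tip x' 4.1 y' -1.8 z 12.9 yaw-rel 0.02 nose-down 0.08 deg roll -0.04 F plate -1.6 -1.1 -0.4
move cm [ 1.14 -0.39 -0.02] rot [ 0.001  0.001 -0.   ]
0.73 9012 x [ 3.6 34.2 66.5] y [-26.    0.3  23.3] z [13.5 18.  22.1]
0.57 29132 x [-97.7  12.3  94.6] y [-43.7  23.3  59.8] z [ 3.7  6.9 23.6]
```

Call:
{"name": "apply_moves", "arguments": {"commands": [0.38,-0.12,0,0,0,0,1,0.38,-0.12,0,0,0,0,1,0.38,-0.13,0,0,0,0,1]}}

```text
t: 15.05
tool_pos: [0.5131, -0.2126, 0.075]
orientation: [2.522, 1.85, 0.004]
force: [-0.6, 0.8, -1.3]
opening: 0.0157
```

```bash
python3 -c "
from car import *
lif((20,-2,12.6),0.003);car('w10.png')"
```

```text
t 15.05 p [ 0.5131 -0.2126  0.075 ] F [-0.6  0.8 -1.3] T [0.1  0.21 0.02] open 0.0157 yaw -17.48 toolz [ 0.01  -0.009 -1.   ]
tip x' 16.8 y' -1.9 z 12.9 yaw-rel 0.02 nose-down 0.06 deg roll -0.04 F plate -0.8 0.6 -1.3
move cm [ 0.31 -0.11 -0.02] rot [ 0.001  0.002 -0.   ]
0.86 9083 x [16.2 46.8 79.3] y [-26.1   0.4  23.2] z [12.6 17.9 22. ]
```

Far edge ≈80; about 3–4 mm to go. Small steps now.

Call:
{"name": "apply_moves", "arguments": {"commands": [0.15,-0.05,0,0,0,0,1,0.1,-0.03,0,0,0,0,1]}}

```text
t: 15.4
tool_pos: [0.5152, -0.2133, 0.0749]
orientation: [2.523, 1.851, 0.003]
force: [-6.2, 2.5, 3.3]
opening: 0.0156
```

Call:
{"name": "apply_moves", "arguments": {"commands": [0.08,-0.025,0,0,0,0,1]}}

```text
t: 15.52
tool_pos: [0.5152, -0.2133, 0.0747]
orientation: [2.525, 1.852, 0.001]
force: [-5.1, 1.4, 2.3]
opening: 0.0157
```

Call:
{"name": "apply_moves", "arguments": {"commands": [0.08,-0.025,0,0,0,0,1]}}

```text
t: 15.65
tool_pos: [0.5153, -0.2133, 0.0746]
orientation: [2.526, 1.853, -0.001]
force: [-5.4, 2.1, 2.1]
opening: 0.0158
```

Call:
{"name": "apply_moves", "arguments": {"commands": [0.115,-0.035,0.005,0,-0.001,0,1,0.115,-0.035,0.005,0,-0.001,0,1]}}

```text
t: 15.9
tool_pos: [0.5156, -0.2134, 0.0743]
orientation: [2.528, 1.854, -0.002]
force: [-7.4, 1.7, 2.8]
opening: 0.0155
```

```bash
python3 -c "
from car import *
lif((20,-2,12.6),0.003);car('w11.png')"
```

```text
t 15.9 p [ 0.5156 -0.2134  0.0743] F [-7.4  1.7  2.8] T [ 0.41  1.37 -0.01] open 0.0155 yaw -17.48 toolz [ 0.003 -0.006 -1.   ]
tip x' 18.8 y' -1.8 z 11.7 yaw-rel 0.02 nose-down 0.52 deg roll 0.01 F plate -7.5 -0.6 2.8
move cm [ 0.07 -0.04  0.06] rot [-0.002 -0.006 -0.   ]
0.61 9100 x [18.2 48.9 81. ] y [-26.1   0.1  23.1] z [14.2 18.  22. ]
```

Call:
{"name": "apply_moves", "arguments": {"commands": [0.12,-0.037,0.02,-0.001,-0.003,0,1,0.12,-0.037,0.02,-0.001,-0.003,0,1]}}

```text
t: 16.25
tool_pos: [0.5155, -0.2134, 0.0742]
orientation: [2.527, 1.854, -0.002]
force: [-6.9, 1.4, 4.2]
opening: 0.0162
```

Call:
{"name": "apply_moves", "arguments": {"commands": [0.135,-0.042,0.02,-0.001,-0.003,0,1,0.135,-0.042,0.02,-0.001,-0.003,0,1,0.135,-0.042,0.02,-0.001,-0.003,0,1]}}

```text
t: 16.62
tool_pos: [0.5155, -0.2134, 0.0742]
orientation: [2.527, 1.854, -0.001]
force: [-8.3, 2.7, 4.3]
opening: 0.0155
```

Call:
{"name": "apply_moves", "arguments": {"commands": [0.135,-0.042,0.02,-0.001,-0.003,0,1,0.135,-0.042,0.02,-0.001,-0.003,0,1,0.135,-0.042,0.02,-0.001,-0.003,0,1,0.135,-0.042,0.02,-0.001,-0.003,0,1]}}

```text
t: 17.12
tool_pos: [0.5155, -0.2134, 0.0742]
orientation: [2.527, 1.853, -0.001]
force: [-8.6, 1.8, 5.0]
opening: 0.0159
```

Call:
{"name": "apply_moves", "arguments": {"commands": [0.135,-0.042,0.02,-0.001,-0.003,0,1,0.135,-0.042,0.02,-0.001,-0.003,0,1,0.135,-0.042,0.02,-0.001,-0.003,0,1,0.135,-0.042,0.02,-0.001,-0.003,0,1]}}

```text
t: 17.62
tool_pos: [0.5155, -0.2134, 0.0742]
orientation: [2.527, 1.853, -0.001]
force: [-8.8, 2.6, 5.4]
opening: 0.0158
```

```bash
python3 -c "
from car import *
lif((10,-2,14),0.003);car('w12.png')"
```

```text
t 17.62 p [ 0.5155 -0.2134  0.0742] F [-8.8  2.6  5.4] T [ 0.52  1.66 -0.01] open 0.0158 yaw -17.48 toolz [ 0.004 -0.007 -1.   ]
tip x' 18.8 y' -1.8 z 11.7 yaw-rel 0.02 nose-down 0.42 deg roll 0.02 F plate -9.2 -0.1 5.4
move cm [-0.87  0.26  0.21] rot [-0.002 -0.004 -0.   ]
0.8 9038 x [18.2 48.6 81. ] y [-25.8   0.1  23.1] z [14.1 18.  22.1]
```

Call:
{"name": "apply_moves", "arguments": {"commands": [0.115,-0.036,0.06,-0.001,-0.003,0,1,0.115,-0.036,0.05,-0.001,-0.003,0,1,0.115,-0.036,0.04,-0.001,-0.003,0,1,0.115,-0.036,0.04,-0.001,-0.003,0,1]}}

```text
t: 18.23
tool_pos: [0.5155, -0.2131, 0.0741]
orientation: [2.526, 1.852, 0.002]
force: [-6.5, 1.4, 2.8]
opening: 0.0155
```

Call:
{"name": "apply_moves", "arguments": {"commands": [0.115,-0.036,0.03,-0.001,-0.003,0,1,0.115,-0.036,0.03,-0.001,-0.003,0,1,0.115,-0.036,0.03,-0.001,-0.003,0,1,0.115,-0.036,0.03,-0.001,-0.003,0,1,0.115,-0.036,0.03,-0.001,-0.003,0,1,0.115,-0.036,0.03,-0.001,-0.003,0,1]}}

```text
t: 18.98
tool_pos: [0.5154, -0.2131, 0.0739]
orientation: [2.524, 1.851, 0.005]
force: [-7.8, 1.7, 3.4]
opening: 0.0157
```

Call:
{"name": "apply_moves", "arguments": {"commands": [-0.4,0.125,0.03,0,0,0,1,-1,0.31,0.05,0,0,0,1,-2,0.63,0.1,0,0,0,1,-2,0.63,1,0,0,0,1,-2,0.6,3,0,0,0,1,0,0,0,0,0,0,1]}}

```text
t: 19.73
tool_pos: [0.4391, -0.1895, 0.1169]
orientation: [2.521, 1.848, 0.009]
force: [0.1, -0.4, -1.4]
opening: 0.0156
```

```bash
python3 -c "
from car import *
lif();car('w13.png')
cv2.imwrite('pics/w13c.png',cv2.resize(cv2.imread('pics/w13.png')[110:310,340:640],(780,520),interpolation=cv2.INTER_CUBIC))"
```

```text
t 19.73 p [ 0.4391 -0.1895  0.1169] F [ 0.1 -0.4 -1.4] T [-0.   -0.01 -0.02] open 0.0156 yaw -17.49 toolz [ 0.014 -0.009 -1.   ]
tip x' -60.6 y' -2.0 z 54.9 yaw-rel 0.01 nose-down -0.15 deg roll 0.03 F plate 0.2 -0.3 -1.4
0.83 6735 x [17.9 47.7 81.3] y [-26.2  -0.2  23.1] z [13.1 18.  22. ]
```

View pics/w13c.png

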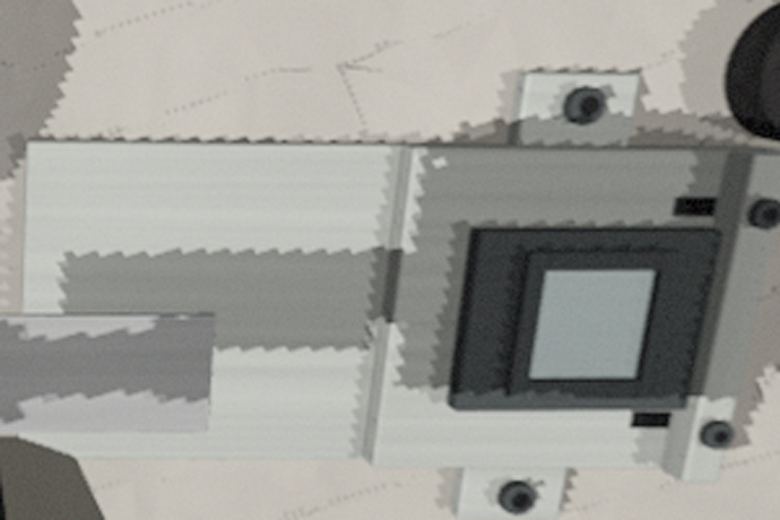

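Call:
{"name": "apply_moves", "arguments": {"commands": [0,4,1,0,0,0,1,0,5,0.5,0,0,0.15,1,0,5,0,0,0,0.15,1,0.5,5,0,0,0,0.15,1,0.5,4.5,0,0,0,0.15,1,0.3,1,0,0,0,0,1,0,0,0,0,0,0,1]}}

```text
t: 20.7
tool_pos: [0.4501, 0.063, 0.1223]
orientation: [1.848, 2.534, 0.006]
force: [-0.0, -0.1, -1.6]
opening: 0.0158
```

```bash
cat >pl.py <<'E'
from lf import *
s,R=st();L=R@LT;o=np.array(s["tool_pos"])+R@OT
W=Ro.from_euler("z",np.arctan2(L[1,0],L[0,0])).as_matrix()
print("sole origin",o.round(4),"nose-down",np.degrees(-np.arcsin(L[2,0])),"roll",np.degrees(np.arcsin(L[2,1])),"level rot",Ro.from_matrix(W@L.T).as_rotvec().round(4))
E
python3 pl.py
```

```text
t 20.7 p [0.4501 0.063  0.1223] F [-0.  -0.1 -1.6] T [ 0.05 -0.05 -0.01] open 0.0158 yaw 17.78 toolz [ 0.007 -0.    -1.   ]
sole origin [0.4496 0.063  0.0602] nose-down 0.41469500710451757 roll 0.1773663660700105 level rot [-0.0007 -0.0078  0.    ]
```

Call:
{"name": "apply_moves", "arguments": {"commands": [0,0,-2.5,-0.0005,-0.008,0,1,0,0,-2,0,0,0,1,0,0,-0.8,0,0,0,1,0,0,0,0,0,0,1]}}

```text
t: 21.2
tool_pos: [0.4502, 0.0585, 0.0668]
orientation: [1.856, 2.52, 0.009]
force: [-0.4, -0.0, -0.7]
opening: 0.0157
```

```bash
python3 pl.py
```

```text
t 21.2 p [0.4502 0.0585 0.0668] F [-0.4 -0.  -0.7] T [-0.01 -0.03  0.05] open 0.0157 yaw 17.25 toolz [ 0.013 -0.002 -1.   ]
sole origin [0.4502 0.0584 0.0047] nose-down 0.08023689745952935 roll -0.05446341750983817 level rot [ 0.0013 -0.0011 -0.    ]
```

Call:
{"name": "apply_moves", "arguments": {"commands": [0,0,-0.2,0.001,-0.001,0,1,0,0,-0.1,0,0,0,1]}}

```text
t: 21.45
tool_pos: [0.4513, 0.0579, 0.065]
orientation: [1.857, 2.517, 0.014]
force: [0.0, 0.1, -1.0]
opening: 0.0159
```

Call:
{"name": "apply_moves", "arguments": {"commands": [0,0,-0.07,0,0,0,1]}}

```text
t: 21.58
tool_pos: [0.4518, 0.0578, 0.0649]
orientation: [1.856, 2.516, 0.015]
force: [-0.7, 1.1, -0.9]
opening: 0.0157
```

Call:
{"name": "apply_moves", "arguments": {"commands": [0,0,-0.06,0,0,0,1]}}

```text
t: 21.7
tool_pos: [0.4521, 0.0579, 0.0645]
orientation: [1.856, 2.516, 0.015]
force: [-0.5, -0.4, -1.0]
opening: 0.0158
```

Call:
{"name": "apply_moves", "arguments": {"commands": [0,0,-0.1,0,0.002,0,1,0,0,-0.08,0,0,0,1]}}

```text
t: 21.95
tool_pos: [0.4523, 0.058, 0.0629]
orientation: [1.856, 2.517, 0.014]
force: [0.2, -0.0, -0.8]
opening: 0.0158
```

Call:
{"name": "apply_moves", "arguments": {"commands": [0,0,-0.08,0,0,0,1]}}

```text
t: 22.08
tool_pos: [0.4522, 0.0581, 0.062]
orientation: [1.856, 2.517, 0.013]
force: [0.6, 0.7, 4.7]
opening: 0.0155
```

Call:
{"name": "apply_moves", "arguments": {"commands": [0,0,-0.06,0,0,0,1]}}

```text
t: 22.2
tool_pos: [0.4524, 0.0581, 0.062]
orientation: [1.856, 2.517, 0.014]
force: [-3.6, -0.5, 9.9]
opening: 0.0159
```

```bash
python3 pl.py
```

```text
t 22.2 p [0.4524 0.0581 0.062 ] F [-3.6 -0.5  9.9] T [-0.09  0.99 -0.  ] open 0.0159 yaw 17.2 toolz [ 0.017 -0.001 -1.   ]
sole origin [ 4.525e-01  5.810e-02 -1.000e-04] nose-down -0.10685884230192502 roll -0.05536252423734922 level rot [0.0004 0.0021 0.    ]
```

Seated on the table. Open gradually (jaw opening along x is clear), then lift.

Call:
{"name": "apply_moves", "arguments": {"commands": [0,0,0.02,0,0,0,2.4,0,0,0,0,0,0,3.5,0,0,0,0,0,0,5,0,0,0,0,0,0,7,0,0,0,0,0,0,7,0,0,0,0,0,0,7]}}

```text
t: 22.95
tool_pos: [0.4527, 0.0581, 0.0623]
orientation: [1.856, 2.517, 0.014]
force: [0.3, -0.2, 0.4]
opening: 0.0678
```

Call:
{"name": "apply_moves", "arguments": {"commands": [0,0,1,0,0,0,7,0,0,3,0,0,0,7,0,0,5,0,0,0,7,0,0,5,0,0,0,7,0,0,0,0,0,0,7]}}

```text
t: 23.58
tool_pos: [0.4514, 0.0581, 0.2089]
orientation: [1.856, 2.517, 0.014]
force: [-0.0, 0.2, -0.5]
opening: 0.0701
```

```bash
python3 -c "
from lf import *
st()
for c in ['scene','side','wrist']:
    m=camera_model(c);im,d=read_camera(c);P=cloud(d,m)
    if c!='wrist': cv2.imwrite('pics/e_%s.png'%c,im)
    else: cv2.imwrite('pics/e_w.png',im)
    for q in ['lifter','lifter_grip','lifter_tip','carrier','sensor_head','lens_case','lens_tube_short']:
        for r in spot_point(q,c)[:(3 if q=='carrier' else 1)]:
            x=w(r['point'],c,m);print(c,q,round(r['conf'],2),x.round(4),((x[:2]-O)@U*1e3).round(1),((x[:2]-O)@V*1e3).round(1))
a=cv2.imread('pics/e_scene.png')[180:330,190:450];b=cv2.imread('pics/e_side.png')[200:380,200:512]
cv2.imwrite('pics/end.png',np.vstack([cv2.resize(a,(520,300)),cv2.resize(b,(520,300))]))
"
```

```text
t 23.57 p [0.4514 0.0581 0.2089] F [-0.   0.2 -0.5] T [-0.   -0.01 -0.02] open 0.0701 yaw 17.2 toolz [ 0.017 -0.001 -1.   ]
scene lifter 0.96 [4.531e-01 5.830e-02 1.000e-04] -183.4 238.5
scene lifter_grip 0.82 [0.4534 0.06   0.0758] -183.6 240.2
scene lifter_tip 0.61 [0.5144 0.0739 0.0007] -129.6 271.8
scene carrier 0.89 [ 0.4743 -0.3608  0.0125] -37.2 -154.8
scene carrier 0.73 [ 0.652  -0.4055  0.0127] 145.8 -144.1
scene carrier 0.72 [ 0.6109 -0.2396  0.02  ] 56.7 1.8
scene sensor_head 0.72 [0.4534 0.0615 0.0031] -184.1 241.6
scene lens_case 0.46 [ 6.808e-01 -1.919e-01  5.000e-04] 109.0 68.3
scene lens_tube_short 0.57 [0.3645 0.1243 0.0039] -287.7 274.8
side lifter 0.68 [0.4541 0.0604 0.0008] -183.1 240.8
side lifter_grip 0.75 [0.4518 0.0586 0.0754] -184.8 238.4
side lifter_tip 0.97 [0.51   0.0758 0.001 ] -134.4 272.2
side carrier 0.98 [ 0.6417 -0.4057  0.0065] 136.0 -147.3
side carrier 0.68 [ 0.468  -0.3636  0.0123] -42.3 -159.4
side carrier 0.62 [ 0.603  -0.2362  0.0187] 48.1 2.7
side sensor_head 0.92 [ 0.651   0.0246 -0.0046] 15.5 265.8
side lens_case 0.69 [ 6.775e-01 -1.930e-01  2.000e-04] 106.2 66.3
side lens_tube_short 0.77 [0.3613 0.1217 0.0016] -290.0 271.3
wrist lifter_grip 0.97 [0.4497 0.0575 0.0758] -186.4 236.7
wrist lifter_tip 0.92 [ 0.5115  0.0759 -0.0037] -133.0 272.8
wrist sensor_head 0.62 [ 0.6475  0.0221 -0.0037] 12.9 262.4
wrist lens_tube_short 0.62 [0.3647 0.1167 0.0009] -285.3 267.6
```

View pics/end.png

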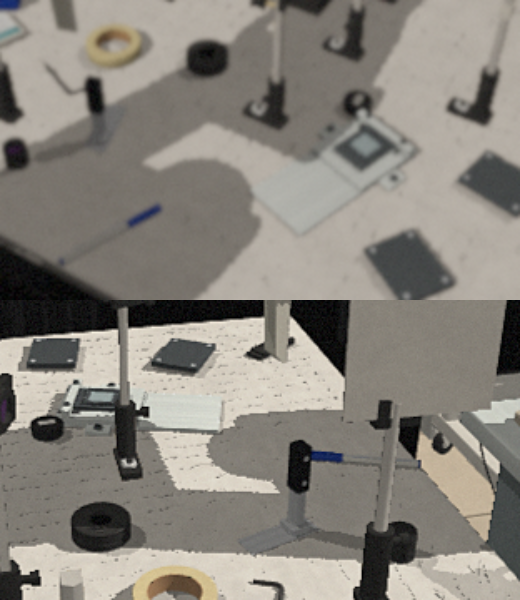

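The end pictures show the lifter upright at its old place, the carrier frame up at the fence, and the bystanders where they were.

```bash
python3 -c "
from plant import *
print(close_job())"
```

```text
the job is handed in; nothing more can be done
None
```

The job is done and handed in at about 24 s of the 72 s allowed.

- **Tipping:** I gripped the lifter across its grip at about 55 N and felt for the bed with the blade. I then slid the blade under the carrier's near edge and squared the carrier to the step. Tipped past vertical, it came down window frame up on the landing.
- **Bedding:** I pushed the carrier to the fence, whose near face measured about 83 mm beyond the step. I then pressed it for about 3 s; the readings at the end of each move were 6.6 to 9.2 N, so at least one second was near 8 N.
- **Lifter:** I stood it back upright on the table, within about 2 mm of where it started.

**Last checks:**
- The close wrist picture taken after the press showed the carrier frame up, square and against the fence.
- The final scene and side pictures agreed with that. They also showed the lifter upright and the sensor head, lens case and lens tube in place to within detection accuracy.
- The final network points for the carrier along the plate were 48 mm (side) and 57 mm (scene). That is a few millimetres either side of the about 51 mm expected, which I put down to network error.
- In the last scene picture the network's "sensor head" point fell on the lifter. I took that as a misdetection, because the side and wrist cameras still placed the sensor head where it was at the start.

**Forces:** The largest I read were about 15 N when feeling the bed and about 19 N (all axes combined) when squaring the carrier to the step. Both are under 20 N, though the second is close to it. Forces are read only at the end of each move, so a brief peak in between would not show. I saw no sign of the gripper touching the carrier.

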